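# Dust off a tray of heel lifts at the extraction hood

### The arm

A 7-joint arm with a two-finger parallel gripper is mounted at the origin on the work surface. World frame = base frame: x ahead of the robot, y to its left, z up, the work surface at z = 0. Lengths are in mm, angles in rad, forces in N, time in s.
With the tool pointing down it reaches from about 425 to 825 mm from the base axis. Payload 3.6 kg.
Tool frame: the origin (TCP) lies between the finger pads; the fingertips stand 14 mm ahead of it and the grasp point (between the pads) lies 5 mm behind it; z points along the fingers, y is the line along which they close (so a half turn about z gives the same grasp; the last joint's range is limited). The gripper opens to 85 mm and grips with 20 to 120 N. Pads are 22 mm wide; open, the fingers measure 114 mm over their backs; the gripper's body (76 mm by 85 mm) begins 54 mm behind the grasp point. The pads swing forward as they close: fully open they stand 13 mm farther back than shut.
Start: joints at [-1.244, 0.615, -0.013, 1.423, 0.008, 1.103, -0.04], TCP at [225.169, 609.724, 245.297] pointing down, gripper open.
Joint ranges: [-3.12, 3.12], [-0.3, 2.06], [-1.34, 1.32], [0.26, 2.42], [-1.36, 4.5], [0.01, 1.98], [-2.84, 2.84]. Speed limits (rad/s): [2.79, 2.79, 3.14, 3.14, 3.14, 3.14, 3.14].

### API

Orientations are given as a rotation vector (axis times angle).
In Python, from workcell import sense, cams, robot gives the robot as it stands.
- The arm moves only by the tool servo_tool, never from a script. Its argument "plan" is a list of rows, each an object of numbers: "tx", "ty", "tz": the shift along the tool's x, y, z in m; "wx", "wy", "wz": the turn, a rotation vector about the tool's x, y, z in rad. A call has 1 to 5 rows; each row is the pose to reach, as a shift and turn from the pose commanded when the call began, along the tool's axes at that moment; what a row does not reach only later rows make up. A row lasts 1/12 s, in which the tool goes at most 41.7 mm and 7.16 degrees, less where a joint would pass 70% of its speed; a pose out of reach is approached as far as the arm can. A call with a gripper value outside its range is refused whole. "jaw" is the gripper command: -1 is fully open, 1 is shut, values between are in proportion, set as the call begins (left out, the last holds). The fingers move at their own pace and stop on an object; "force" is the grip in N (left out, the last holds). Time passes only in rows, so rows that repeat a pose let the fingers close. It gives the time, the measured TCP pose, the force, the opening and the grip force at its end, in the units of the state.
- sense(): the state, without advancing time (a new reading comes with each control period).
- cams.grab_frame(name): name is "scene" or "side" or "wrist"; returns the picture (384x512x3 uint8, blue, green, red); there is no depth.
- cams.camera_model(name): a dict with "fx", "fy", "cx", "cy" (pixels), "rvec" (rotation vector, rad) and "tvec" (3), from world to camera coordinates, as OpenCV has them; the wrist camera has in their place "T_tool_cam" (4x4, takes a point from camera to tool coordinates, whose origin is the TCP and whose axes are the flange's). Camera axes: x right, y down, z forward; pixel columns grow to the right and rows downward; lengths in mm; the calibration is good to about 2 mm. A picture is of the moment at which its call begins: read the wrist's pose just before it. camera_model takes no time and is no camera call.
- robot.close_job(): hands the job in; it is judged then, once.
The state is a dict: "time": time; "joints": joint angles; "joint_velocities": joint speeds; "effort": joint torques, N m; "tool_pos": TCP position; "ee_rot": TCP orientation; "wrist_force": force on the tool from outside, world axes, zero at the start; "torque": the same for the moment, N m; "grip_width": finger opening in mm; "grip_force": force on a finger pad.
Only numpy, scipy, OpenCV 4.12 (cv2) and the standard library are available. Lean on these libraries where they do the work, as an engineer would, in place of code of your own. Each camera call takes 0.05 s, during which the arm holds its last target. There are 200 camera calls.

### The job

Lift the loaded top tray off the pile, keeping it level so that both heel lifts stay in it, and set it down flat and square on the apron in front of the dust hood's mouth, midway between the apron's folded side edges. Let go of it, then pull the duct's spring-closing gate (the sliding blade with the upright black bar) open to half its travel - never well past half, or the suction would take the lifts - and finish while still holding the gate there. Leave the other two trays, the bottle, the hammer and the cork sole where they are.

Things in the scene. Friction and masses are not known exactly. Their poses are not given: they have to be found in the camera images.
- tray_centre (a point): centre (half-way up) of the top tray: open plywood tray, 110 (x) x 150 (y) x 50 mm high, 0.16 to 0.3 kg, loose, walls 8 mm, floor 6 mm. A 12 mm thick divider runs along its x through the middle, 94 mm long, as high as the rim (25 mm above this point), with a 61 mm wide compartment on each side: pinch it across (along y) at its middle, tips no deeper than 35 mm below the rim. z is up
- tray_mid: the empty middle tray, the same kind; origin at the centre of its underside. The top tray stands flat on its rim, 50 mm above this origin, not locked, held by weight alone
- tray_low: the empty bottom tray, the same kind, standing on the bench; origin at the centre of its underside
- lift_l_centre (a point): centre of a black rubber heel lift, D-shaped, 41 x 38 x 7 mm, 20 g, lying loose in the +y compartment of the top tray
- lift_r_centre (a point): centre of the other, equal heel lift, lying loose in the -y compartment of the top tray
- apron (a point): middle of the sheet-metal apron before the dust hood, on its top face (8 mm above the bench): the spot for the middle of the tray's underside. x points into the hood's mouth, y along it, z up. The apron is flat for 85 mm either way along x; its folded edges, 14 mm high, have inner faces at y = +96 and -96 mm. The hood's mouth, 114 mm high with lips 12 mm forward, begins at x = +85 mm
- gate (a joint): travel of the gate blade in m: 0 shut (as it starts), 0.064 fully open, half is 0.032. It opens along the apron's -x. A spring pulls it shut: 4.5 N when shut, 180 N/m more as it opens (10 N at half, 16 N at full), plus 1 N of friction; let go, it shuts. Three scribed lines on the plate under the bar mark shut, half and full
- gate_grip (a point): grip point on the gate's upright black bar, 143 mm above the bench, 22 mm below the bar's top; moves with the gate. The bar is 16 mm (apron's x) by 22 mm (apron's y), free all round above the blade's top edge (111 mm over the bench), but for the gate's body, 127 mm high, 72 mm away on its +x side when shut. Shut, it lies at x = +20, y = -165 mm from the apron point in the apron's frame
- dye_bottle: bystander: white bottle, 56 mm across, 130 mm high; origin at the centre of its underside
- hammer: bystander: hammer of 240 mm lying on the bench; origin on the bench under the handle line, x along the handle
- platform_sole: bystander: cork platform sole with heel, about 250 x 70 x 55 mm; origin under its middle
There are look-alikes about, which are no part of the job. What is shaped like the part that bears tray_centre but green or turquoise is not meant.

How it is judged (in metres and radians):
On the way, in this order (a step that is already met when the one before it is completed fails the run):
1. the loaded tray has been lifted clear of the pile (height (world z) of tray_centre above 0.14 m and contact force between tray_top and tray_mid below 0.05 N and contact force between the fingers and tray_top above 0.5 N), for 0.2 s.
2. the tray stands flat and square on the apron with both lifts in it, let go, the gate still shut (x of tray_centre in the frame of apron between -0.025 and 0.025 m and y of tray_centre in the frame of apron between -0.02 and 0.02 m and z of tray_centre in the frame of apron below 0.028 m and angle between the x axis of tray_centre and the x axis of apron, either way round below 0.15 rad and angle between tray_centre's own z axis and vertical below 0.04 rad and linear speed of tray_top below 0.02 m/s and contact force between each of the arm, the fingers and tray_top below 0.05 N and value of joint gate below 0.006 m), for 0.2 s.
At the end, for the whole second after the job is handed in: The gate stands still at half travel (27 to 37 of 64 mm), held by the fingers against its spring (over 4 N); the tray stands flat and untouched on the apron, within 25 mm (front to back) and 20 mm (sideways) of its middle, square to 0.15 rad, both lifts in it (value of joint gate between 0.027 and 0.037 m and velocity of joint gate between -0.01 and 0.01 m/s and contact force between the fingers and gate above 4 N and contact force between gate and dye_bottle below 0.3 N and contact force between gate and hammer below 0.3 N and contact force between gate and tray_top below 0.3 N and contact force between gate and platform_sole below 0.3 N and x of tray_centre in the frame of apron between -0.025 and 0.025 m and y of tray_centre in the frame of apron between -0.02 and 0.02 m and z of tray_centre in the frame of apron below 0.028 m and angle between the x axis of tray_centre and the x axis of apron, either way round below 0.15 rad and angle between tray_centre's own z axis and vertical below 0.04 rad and linear speed of tray_top below 0.02 m/s and contact force between each of the arm, the fingers and tray_top below 0.05 N and x of lift_l_centre in the frame of tray_centre between -0.055 and 0.055 m and y of lift_l_centre in the frame of tray_centre between -0.075 and 0.075 m and z of lift_l_centre in the frame of tray_centre between -0.03 and 0.015 m and x of lift_r_centre in the frame of tray_centre between -0.055 and 0.055 m and y of lift_r_centre in the frame of tray_centre between -0.075 and 0.075 m and z of lift_r_centre in the frame of tray_centre between -0.03 and 0.015 m); the arm keeps its last pose, push and grip.
It fails at once if the gate was opened well past half (more than 47 mm of 64 mm) (value of joint gate above 0.047 m).
It fails at once if the loaded tray was tipped by more than 0.3 rad (angle between tray_centre's own z axis and vertical above 0.3 rad).
It fails at once if one of the other two trays was moved by more than 30 mm (distance of any of tray_mid, tray_low from where it was at the start of the episode above 0.03 m).
It fails at once if the bottle, the hammer or the cork sole was moved by more than 30 mm (distance of any of dye_bottle, hammer, platform_sole from where it was at the start of the episode above 0.03 m).
It also fails if it takes over 54 s, if anything falls off the work surface, if the arm or the gripper's body presses on something with over 40 N, if the wrist force passes 120 N, or if a joint passes its speed limit or range.

## Working session

There is one attempt and no reset: what is moved stays moved. The work goes in short steps, Python scripts to look and compute and a tool call to move; the robot and the scene stay as the last step left them, time stands still between calls to the robot, and variables do not carry over. Pictures are saved under pics/ and viewed, at most 13 in all, crops included, and the job is handed in when it is done.

Besides the shell and the picture viewer there is one more tool, called after "Emit:" by a JSON object that holds its "api" and its "payload", one argument or row to a line. servo_tool: Moves the arm, as the interface text tells. Its arguments: {"type":"object","properties":{"plan":{"type":"array"},"jaw":{"type":"number"},"force":{"type":"number"}},"required":["plan"]}

```bash
mkdir -p pics; cat > h.py <<'E'
import numpy as np,cv2
from scipy.spatial.transform import Rotation as R
from workcell import sense,cams,robot
def model(n,st=None):
    m=cams.camera_model(n);K=np.array([[m['fx'],0,m['cx']],[0,m['fy'],m['cy']],[0,0,1.]])
    if 'T_tool_cam' in m:
        T=np.eye(4);T[:3,:3]=R.from_rotvec(st['ee_rot']).as_matrix();T[:3,3]=st['tool_pos'];T=T@np.array(m['T_tool_cam'])
        return K,T[:3,:3],T[:3,3]
    Rm=R.from_rotvec(np.ravel(m['rvec'])).as_matrix();return K,Rm.T,-Rm.T@np.ravel(m['tvec'])
def rays(M,px):
    K,Rc,o=M;px=np.atleast_2d(px).astype(float);d=np.c_[px,np.ones(len(px))]@np.linalg.inv(K).T@Rc.T
    return o,d/np.linalg.norm(d,axis=1)[:,None]
def plane(M,px,z):
    o,d=rays(M,px);return o+d*((z-o[2])/d[:,2])[:,None]
def tri(obs):
    A=np.zeros((3,3));b=np.zeros(3);L=[]
    for M,p in obs:
        o,d=rays(M,p);d=d[0];P=np.eye(3)-np.outer(d,d);A+=P;b+=P@o;L.append((o,P))
    x=np.linalg.solve(A,b);return x,[round(float(np.linalg.norm(P@(x-o))),1) for o,P in L]
def proj(M,X):
    K,Rc,o=M;c=(np.atleast_2d(X)-o)@Rc@K.T;return c[:,:2]/c[:,2:]
E
python3 - <<'E'
from h import *
s=sense();print(s)
for n in('scene','side','wrist'):
    im=cams.grab_frame(n);np.save(f'{n}0.npy',im);cv2.imwrite(f'pics/{n}0.png',im if n=='wrist' else cv2.resize(im,(800,600),interpolation=cv2.INTER_CUBIC)); M=model(n,s);print(n,M[2],M[1][:,2],M[0][0,0])
E
```

```text
{'time': 0.0, 'joints': array([-1.24350336,  0.61595758, -0.01259127,  1.42494847,  0.00809756,
        1.10335966, -0.04043263]), 'joint_velocities': array([-1.06942018e-03, -1.22366883e-03, -4.51981707e-04,  1.51729291e-04,
       -2.02385990e-03, -2.71245835e-05,  1.00093448e-03]), 'effort': array([-3.21198240e-04, -4.69224322e+01,  2.59113740e-01, -1.71035796e+01,
        9.92646179e-03,  9.70532710e-03, -9.60207274e-06]), 'tool_pos': array([224.94482796, 609.04753732, 244.09682674]), 'ee_rot': array([-0.55275046, -3.09216282,  0.0040684 ]), 'wrist_force': array([-0.79501975,  0.41063411,  0.75377579]), 'torque': array([0.00878899, 0.00588622, 0.0388986 ]), 'grip_force': 0.0, 'grip_width': 85.87879164767806}
scene [1299.16333767 -419.75147524  902.28056889] [-0.67272979  0.31864962 -0.66775524] 430.9603995047655
side [ 439.09309821 -894.67289481 1106.62225161] [ 0.0540396   0.65528587 -0.75344552] 369.4397839263592
wrist [155.79408231 635.73795774 373.31042905] [ 0.26908746 -0.10193243 -0.95770649] 293.4869329401489
```

View pics/scene0.png

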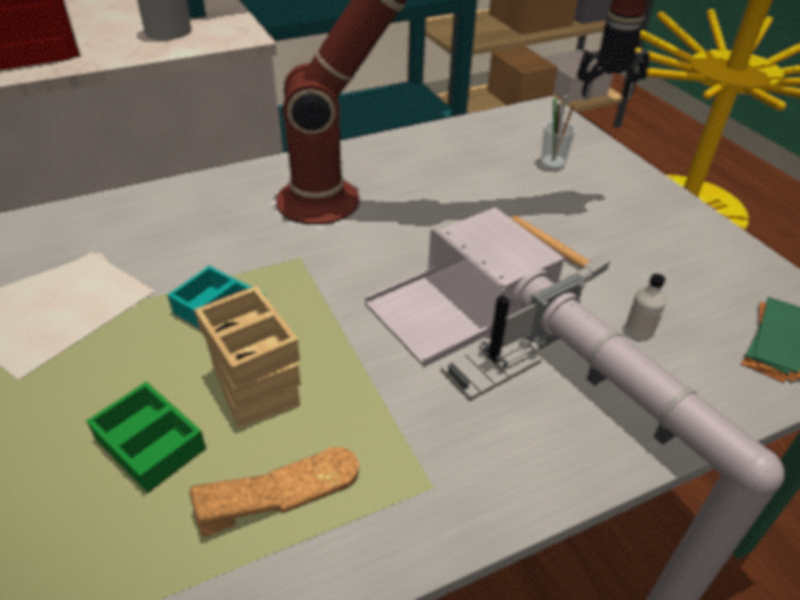

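View pics/side0.png

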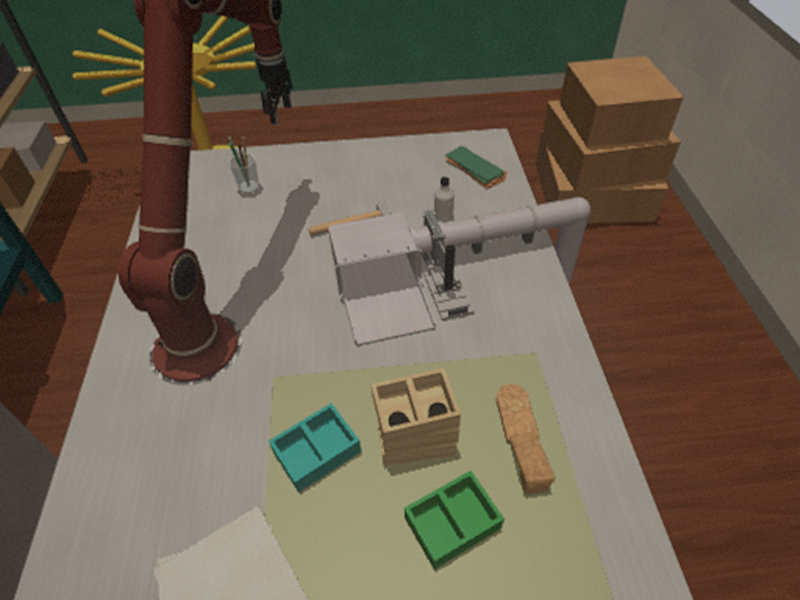

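The scene view (800x600 scale) holds three tray candidates: the wooden pile at (250,330), a turquoise tray at (205,290) and a green tray at (147,435). In the side view they are at (417,400), (315,445) and (453,517). By the description I choose the wooden pile, whose top tray holds two black lifts. The apron is at (425,310) and the gate bar at (498,325) in the scene view. The sole is at (275,490), the bottle at (645,310) and the hammer at (550,240).

Next are close crops to check this choice.

```bash
python3 - <<'E'
from h import *
a=np.load('scene0.npy');b=np.load('side0.npy')
def crop(im,x,y,w,h,s):
    c=cv2.resize(im[y:y+h,x:x+w],None,fx=s,fy=s,interpolation=cv2.INTER_CUBIC)
    for i in range(0,w,10): cv2.putText(c,str(x+i),(i*s,8),0,.3,(0,0,255),1);cv2.line(c,(i*s,10),(i*s,14),(0,0,255),1)
    for i in range(0,h,10): cv2.putText(c,str(y+i),(0,i*s+4),0,.3,(255,0,0),1)
    return c
cv2.imwrite('pics/pile.png',np.hstack([crop(a,115,175,80,100,5),crop(b,225,220,80,100,5)]))
cv2.imwrite('pics/gate.png',np.hstack([crop(a,225,125,130,135,3),crop(b,205,115,130,135,3)]))
E
```

```text
(no output)
```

View pics/pile.png

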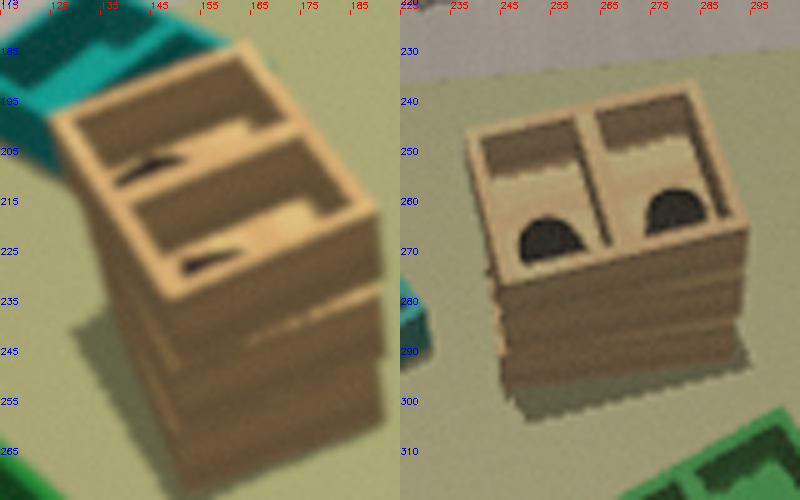

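View pics/gate.png

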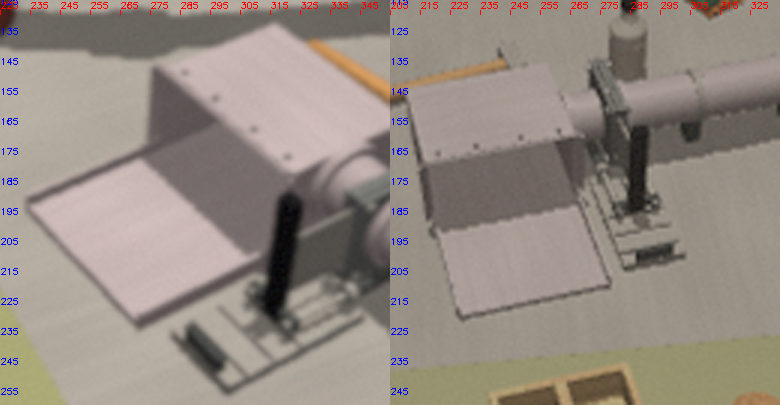

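The crops confirm the choice: a plain wooden tray with two black lifts tops the pile. Its rim corners are, in the scene view, (126,199), (164,183), (191,217) and (149,235). In the side view they are (238,246), (284,236), (294,264) and (246,277). The apron's front corners and the black bar are clear in both views.

```bash
python3 - <<'E'
from h import *
s=model('scene');d=model('side')
P={'A':((164.4,183.4),(238.4,246)),'B':((190.6,216.6),(284,236.4)),'C':((149.4,235),(294.4,264.4)),'D':((125.6,198.6),(245.6,277)),
'apL':((233.3,192.7),(229,221)),'apR':((270.7,233.3),(278.3,210)),'apBackL':((271.7,177.7),(220,192.3)),'bartop':((321.7,189),(287.7,158.3)),'barbot':((315.7,230),(287.3,184.3))}
for k,(p,q) in P.items(): x,e=tri([(s,p),(d,q)]);print(k,x.round(1),e)
c=np.array([tri([(s,P[k][0]),(d,P[k][1])])[0] for k in 'ABCD']);print(c.mean(0), [np.linalg.norm(c[i]-c[i-1]).round() for i in range(4)])
for a,b in((0,1),(3,2),(3,0),(2,1)): v=c[b]-c[a];print(np.degrees(np.arctan2(v[1],v[0])))
S=sense();print(R.from_rotvec(S['ee_rot']).as_matrix().round(3)); print(np.round(cams.camera_model('wrist')['T_tool_cam'],3))
E
```

```text
A [ 422.9 -254.7  147.9] [1.5, 1.5]
B [ 567.8 -232.4  145.8] [2.7, 2.7]
C [ 584.2 -338.3  146. ] [0.4, 0.4]
D [ 436.5 -361.8  144.8] [1.6, 1.6]
apL [392.4 -45.6   9.8] [3.6, 3.6]
apR [583.4 -12.1   3.6] [1.6, 1.6]
apBackL [364.3 104.4   1.5] [0.7, 0.7]
bartop [630.4 101.8 165.2] [3.5, 3.5]
barbot [635.5 102.   18.9] [0.9, 0.9]
[ 502.84434374 -296.77616972  146.11090994] [np.float64(108.0), np.float64(147.0), np.float64(107.0), np.float64(150.0)]
8.766648824473625
9.038928215585468
97.28620777284388
98.82781615916653
[[-0.938  0.346 -0.001]
 [ 0.346  0.938 -0.002]
 [-0.    -0.002 -1.   ]]
[[  -0.      -0.958   -0.288   74.108]
 [   1.      -0.       0.       0.742]
 [  -0.      -0.288    0.958 -129.22 ]
 [   0.       0.       0.       1.   ]]
```

```bash
cat >> h.py <<'E'
def rows(p,th,wps):
    """p,th: commanded xyz, angle of tool y (deg). wps: (xyz,th,n) ; prints per call the 5 rows"""
    L=[];p=np.array(p,float);q,a=p,th
    for w,b,n in wps:
        L+=[(q+(np.array(w)-q)*i/n,a+(b-a)*i/n) for i in range(1,n+1)];q,a=np.array(w,float),b
    for i in range(0,len(L),5):
        t=np.radians(th);y=np.array([np.cos(t),np.sin(t),0]);x=np.array([-y[1],y[0],0])*1; z=np.array([0,0,-1.]); x=np.cross(y,z)
        print('call')
        for w,b in L[i:i+5]:
            d=(w-p)/1000;print({'tx':round(d@x,3),'ty':round(d@y,3),'tz':round(d@z,3),'wz':round(-np.radians(b-th),3)})
        p,th=L[min(i+4,len(L)-1)]
E
python3 -c "
from h import *
rows([225,609.5,245],69.8,[((440,200,250),40,12),((503,-297,250),8.9,13)])"
```

```text
call
{'tx': np.float64(-0.029), 'ty': np.float64(-0.026), 'tz': np.float64(-0.0), 'wz': np.float64(0.043)}
{'tx': np.float64(-0.057), 'ty': np.float64(-0.052), 'tz': np.float64(-0.001), 'wz': np.float64(0.087)}
{'tx': np.float64(-0.086), 'ty': np.float64(-0.078), 'tz': np.float64(-0.001), 'wz': np.float64(0.13)}
{'tx': np.float64(-0.114), 'ty': np.float64(-0.103), 'tz': np.float64(-0.002), 'wz': np.float64(0.173)}
{'tx': np.float64(-0.143), 'ty': np.float64(-0.129), 'tz': np.float64(-0.002), 'wz': np.float64(0.217)}
call
{'tx': np.float64(-0.033), 'ty': np.float64(-0.019), 'tz': np.float64(-0.0), 'wz': np.float64(0.043)}
{'tx': np.float64(-0.067), 'ty': np.float64(-0.038), 'tz': np.float64(-0.001), 'wz': np.float64(0.087)}
{'tx': np.float64(-0.1), 'ty': np.float64(-0.057), 'tz': np.float64(-0.001), 'wz': np.float64(0.13)}
{'tx': np.float64(-0.134), 'ty': np.float64(-0.076), 'tz': np.float64(-0.002), 'wz': np.float64(0.173)}
{'tx': np.float64(-0.167), 'ty': np.float64(-0.095), 'tz': np.float64(-0.002), 'wz': np.float64(0.217)}
call
{'tx': np.float64(-0.037), 'ty': np.float64(-0.011), 
[... 779 characters left out ...]
float64(-0.139), 'ty': np.float64(-0.067), 'tz': np.float64(0.0), 'wz': np.float64(0.167)}
{'tx': np.float64(-0.174), 'ty': np.float64(-0.083), 'tz': np.float64(0.0), 'wz': np.float64(0.209)}
call
{'tx': np.float64(-0.037), 'ty': np.float64(-0.009), 'tz': np.float64(0.0), 'wz': np.float64(0.042)}
{'tx': np.float64(-0.075), 'ty': np.float64(-0.018), 'tz': np.float64(0.0), 'wz': np.float64(0.084)}
{'tx': np.float64(-0.112), 'ty': np.float64(-0.027), 'tz': np.float64(0.0), 'wz': np.float64(0.125)}
{'tx': np.float64(-0.15), 'ty': np.float64(-0.036), 'tz': np.float64(0.0), 'wz': np.float64(0.167)}
{'tx': np.float64(-0.187), 'ty': np.float64(-0.045), 'tz': np.float64(0.0), 'wz': np.float64(0.209)}
```

Emit:
{"api": "servo_tool", "payload": {
  "plan": [
    {"tx": -0.028, "ty": -0.026, "wz": 0.043},
    {"tx": -0.057, "ty": -0.052, "wz": 0.087},
    {"tx": -0.086, "ty": -0.078, "wz": 0.13},
    {"tx": -0.114, "ty": -0.103, "wz": 0.173},
    {"tx": -0.143, "ty": -0.129, "tz": -0.005, "wz": 0.217}
  ],
  "jaw": 0,
  "force": 80
}}

```text
$.plan[0]: bad value
```

Emit:
{"api": "servo_tool", "payload": {
  "plan": [
    {"tx": -0.033, "ty": -0.019, "wz": 0.043},
    {"tx": -0.067, "ty": -0.038, "wz": 0.087},
    {"tx": -0.1, "ty": -0.057, "wz": 0.13},
    {"tx": -0.134, "ty": -0.076, "wz": 0.173},
    {"tx": -0.167, "ty": -0.095, "wz": 0.217}
  ]
}}

```text
$.plan[0]: bad value
```

Emit:
{"api": "servo_tool", "payload": {
  "plan": [
    {"tx": -0.037, "ty": -0.011, "wz": 0.043},
    {"tx": -0.074, "ty": -0.023, "wz": 0.087},
    {"tx": -0.104, "ty": -0.046, "wz": 0.128},
    {"tx": -0.135, "ty": -0.07, "wz": 0.17},
    {"tx": -0.165, "ty": -0.094, "wz": 0.212}
  ]
}}

```text
$.plan[0]: bad value
```

Emit:
{"api": "servo_tool", "payload": {
  "plan": [
    {"tx": -0.035, "ty": -0.017, "wz": 0.042},
    {"tx": -0.07, "ty": -0.033, "wz": 0.084},
    {"tx": -0.104, "ty": -0.05, "wz": 0.125},
    {"tx": -0.139, "ty": -0.067, "wz": 0.167},
    {"tx": -0.174, "ty": -0.083, "wz": 0.209}
  ]
}}

```text
$.plan[0]: bad value
```

Emit:
{"api": "servo_tool", "payload": {
  "plan": [
    {"tx": -0.037, "ty": -0.009, "wz": 0.042},
    {"tx": -0.075, "ty": -0.018, "wz": 0.084},
    {"tx": -0.112, "ty": -0.027, "wz": 0.125},
    {"tx": -0.15, "ty": -0.036, "wz": 0.167},
    {"tx": -0.187, "ty": -0.045, "wz": 0.209}
  ]
}}

```text
$.plan[0]: bad value
```

```bash
python3 - <<'E'
from h import *
s=sense();im=cams.grab_frame('wrist');np.save('w1.npy',im);np.save('w1s.npy',np.r_[s['tool_pos'],s['ee_rot']])
print(s['time'],s['tool_pos'],R.from_rotvec(s['ee_rot']).as_matrix().round(3),s['joints'].round(2))
cv2.imwrite('pics/w1.png',cv2.resize(im,(800,600),interpolation=cv2.INTER_CUBIC))
print(proj(model('wrist',s),[[502.8,-296.8,148]])*800/512)
E
```

```text
0.15 [225.00702384 609.22589744 244.40958019] [[-0.938  0.346 -0.001]
 [ 0.346  0.938 -0.002]
 [-0.    -0.002 -1.   ]] [-1.24  0.62 -0.01  1.42  0.01  1.1  -0.04]
[[-457.60832296  918.43106154]]
```

View pics/w1.png

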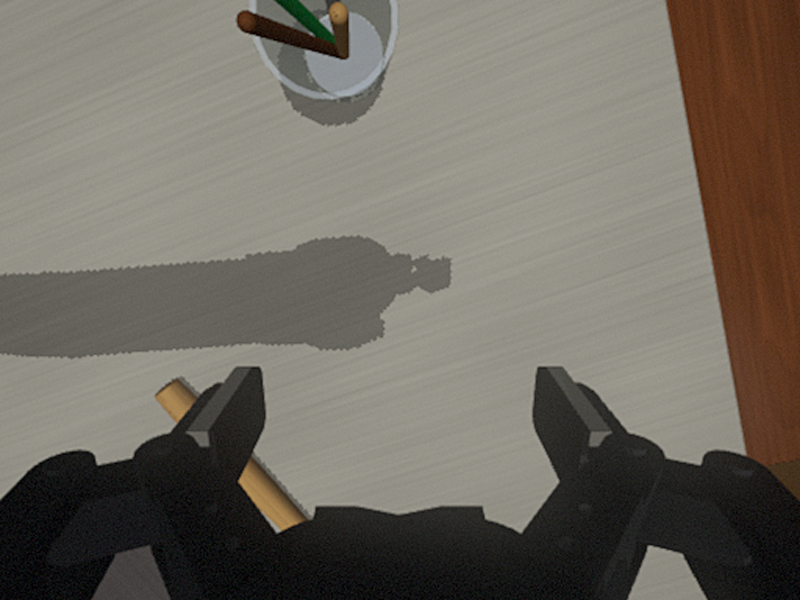

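The calls were refused, probably because every row needs all six numbers, so the arm has not moved. The picture shows the start area: the cup at (325,50), the hammer handle at (230,450) and the open fingers at (250,400) and (550,400).

Emit:
{"api": "servo_tool", "payload": {
  "plan": [
    {"tx": -0.028, "ty": -0.026, "tz": 0, "wx": 0, "wy": 0, "wz": 0.043},
    {"tx": -0.057, "ty": -0.052, "tz": -0.001, "wx": 0, "wy": 0, "wz": 0.087},
    {"tx": -0.086, "ty": -0.078, "tz": -0.002, "wx": 0, "wy": 0, "wz": 0.13},
    {"tx": -0.114, "ty": -0.103, "tz": -0.003, "wx": 0, "wy": 0, "wz": 0.173},
    {"tx": -0.143, "ty": -0.129, "tz": -0.005, "wx": 0, "wy": 0, "wz": 0.217}
  ],
  "jaw": 0,
  "force": 80
}}

```text
time: 0.62
tool_pos: [314.9, 437.5, 250.1]
ee_rot: [-0.887, -3.014, 0.001]
wrist_force: [1.7, 0.1, 0.6]
grip_width: 42.7
grip_force: 0.0
```

Emit:
{"api": "servo_tool", "payload": {
  "plan": [
    {"tx": -0.033, "ty": -0.019, "tz": 0, "wx": 0, "wy": 0, "wz": 0.043},
    {"tx": -0.067, "ty": -0.038, "tz": 0, "wx": 0, "wy": 0, "wz": 0.087},
    {"tx": -0.1, "ty": -0.057, "tz": 0, "wx": 0, "wy": 0, "wz": 0.13},
    {"tx": -0.134, "ty": -0.076, "tz": 0, "wx": 0, "wy": 0, "wz": 0.173},
    {"tx": -0.167, "ty": -0.095, "tz": 0, "wx": 0, "wy": 0, "wz": 0.217}
  ]
}}

```text
time: 1.03
tool_pos: [404.4, 267.1, 250.4]
ee_rot: [1.209, 2.9, 0.0]
wrist_force: [1.2, 0.3, 0.4]
grip_width: 42.7
grip_force: 0.0
```

Emit:
{"api": "servo_tool", "payload": {
  "plan": [
    {"tx": -0.037, "ty": -0.011, "tz": 0, "wx": 0, "wy": 0, "wz": 0.043},
    {"tx": -0.074, "ty": -0.023, "tz": 0, "wx": 0, "wy": 0, "wz": 0.087},
    {"tx": -0.104, "ty": -0.046, "tz": 0, "wx": 0, "wy": 0, "wz": 0.128},
    {"tx": -0.135, "ty": -0.07, "tz": 0, "wx": 0, "wy": 0, "wz": 0.17},
    {"tx": -0.165, "ty": -0.094, "tz": 0, "wx": 0, "wy": 0, "wz": 0.212}
  ]
}}

```text
time: 1.45
tool_pos: [453.7, 83.8, 250.3]
ee_rot: [1.509, 2.755, 0.0]
wrist_force: [0.6, 0.4, -0.4]
grip_width: 42.6
grip_force: 0.0
```

Emit:
{"api": "servo_tool", "payload": {
  "plan": [
    {"tx": -0.035, "ty": -0.017, "tz": 0, "wx": 0, "wy": 0, "wz": 0.042},
    {"tx": -0.07, "ty": -0.033, "tz": 0, "wx": 0, "wy": 0, "wz": 0.084},
    {"tx": -0.104, "ty": -0.05, "tz": 0, "wx": 0, "wy": 0, "wz": 0.125},
    {"tx": -0.139, "ty": -0.067, "tz": 0, "wx": 0, "wy": 0, "wz": 0.167},
    {"tx": -0.174, "ty": -0.083, "tz": 0, "wx": 0, "wy": 0, "wz": 0.209}
  ]
}}

```text
time: 1.87
tool_pos: [477.5, -107.3, 250.5]
ee_rot: [-1.788, -2.583, -0.0]
wrist_force: [1.6, 0.5, 0.2]
grip_width: 42.3
grip_force: 0.0
```

Emit:
{"api": "servo_tool", "payload": {
  "plan": [
    {"tx": -0.037, "ty": -0.009, "tz": 0, "wx": 0, "wy": 0, "wz": 0.042},
    {"tx": -0.075, "ty": -0.018, "tz": 0, "wx": 0, "wy": 0, "wz": 0.084},
    {"tx": -0.112, "ty": -0.027, "tz": 0, "wx": 0, "wy": 0, "wz": 0.125},
    {"tx": -0.15, "ty": -0.036, "tz": 0, "wx": 0, "wy": 0, "wz": 0.167},
    {"tx": -0.187, "ty": -0.045, "tz": 0, "wx": 0, "wy": 0, "wz": 0.209}
  ]
}}

```text
time: 2.28
tool_pos: [501.9, -298.1, 250.2]
ee_rot: [-2.047, -2.383, -0.0]
wrist_force: [0.3, 0.3, 0.6]
grip_width: 42.7
grip_force: 0.0
```

```bash
cat > look.py <<'E'
from h import *
import sys
s=sense();im=cams.grab_frame('wrist');n=sys.argv[1];np.save(n+'.npy',im);np.save(n+'s.npy',np.r_[s['tool_pos'],s['ee_rot']])
m=R.from_rotvec(s['ee_rot']).as_matrix()
print(s['time'],s['tool_pos'].round(1),'yang',np.degrees(np.arctan2(m[1,1],m[0,1])).round(2),'tilt',m[:,2].round(3),s['joints'].round(2),s['wrist_force'].round(1))
cv2.imwrite(f'pics/{n}.png',cv2.resize(im,(800,600),interpolation=cv2.INTER_CUBIC))
E
python3 look.py w2
```

```text
2.2833 [ 501.9 -298.1  250.2] yang 8.66 tilt [ 0.  0. -1.] [ 0.24  0.53  0.41  1.63 -0.24  1.04  0.87] [0.3 0.3 0.6]
```

View pics/w2.png

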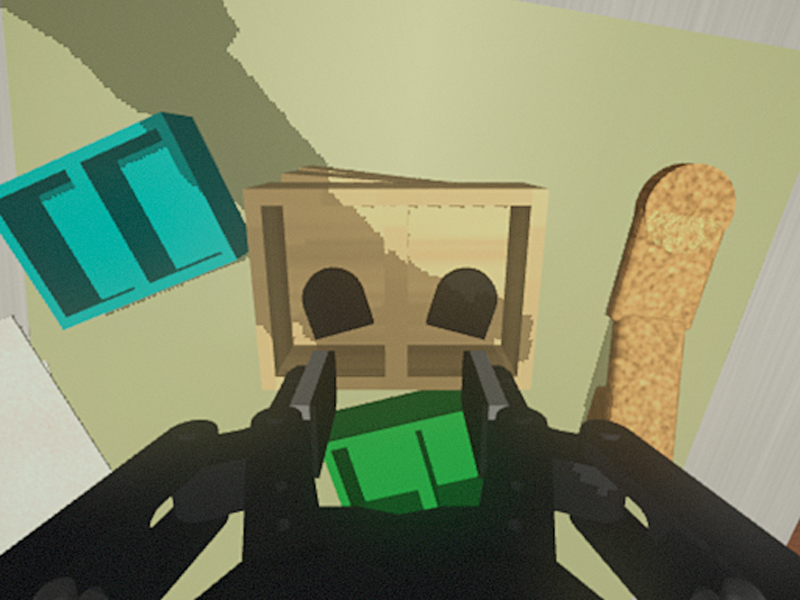

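The tray is below with both lifts, at (335,300) and (465,300). Its rim corners are near (244,187), (547,188), (532,388) and (262,389). The fingers are at (315,390) and (485,390).

```bash
python3 - <<'E'
from h import *
v=np.load('w2s.npy');M=model('wrist',{'tool_pos':v[:3],'ee_rot':v[3:]})
px=np.array([(244,187),(547,188),(532,388),(262,389)])*.64
for z in(145,148,150):
    c=plane(M,px,z);print(z,c.mean(0).round(1),[np.linalg.norm(c[i]-c[i-1]).round(1) for i in range(4)],[np.degrees(np.arctan2(*(c[b]-c[a])[[1,0]])).round(1) for a,b in((0,1),(3,2),(2,1),(3,0))])
E
```

```text
145 [ 500.5 -298.5  145. ] [np.float64(113.2), np.float64(151.8), np.float64(112.1), np.float64(154.4)] [np.float64(8.5), np.float64(8.9), np.float64(99.6), np.float64(98.3)]
148 [ 500.3 -297.5  148. ] [np.float64(111.8), np.float64(149.9), np.float64(110.6), np.float64(152.4)] [np.float64(8.5), np.float64(8.9), np.float64(99.6), np.float64(98.3)]
150 [ 500.3 -296.9  150. ] [np.float64(110.8), np.float64(148.6), np.float64(109.7), np.float64(151.1)] [np.float64(8.5), np.float64(8.9), np.float64(99.6), np.float64(98.3)]
```

Emit:
{"api": "servo_tool", "payload": {
  "plan": [
    {"tx": 0.001, "ty": -0.001, "tz": 0.03, "wx": 0, "wy": 0, "wz": 0},
    {"tx": 0.001, "ty": -0.001, "tz": 0.06, "wx": 0, "wy": 0, "wz": 0},
    {"tx": 0.001, "ty": -0.001, "tz": 0.09, "wx": 0, "wy": 0, "wz": 0},
    {"tx": 0.001, "ty": -0.001, "tz": 0.112, "wx": 0, "wy": 0, "wz": 0},
    {"tx": 0.001, "ty": -0.001, "tz": 0.118, "wx": 0, "wy": 0, "wz": 0}
  ]
}}

```text
time: 2.75
tool_pos: [498.7, -293.4, 128.4]
ee_rot: [-2.039, -2.379, 0.002]
wrist_force: [-0.4, 0.3, 0.0]
grip_width: 42.5
grip_force: 0.0
```

Emit:
{"api": "servo_tool", "payload": {
  "plan": [
    {"tx": 0, "ty": 0, "tz": 0, "wx": 0, "wy": 0, "wz": 0},
    {"tx": 0, "ty": 0, "tz": 0, "wx": 0, "wy": 0, "wz": 0},
    {"tx": 0, "ty": 0, "tz": 0, "wx": 0, "wy": 0, "wz": 0},
    {"tx": 0, "ty": 0, "tz": 0, "wx": 0, "wy": 0, "wz": 0},
    {"tx": 0, "ty": 0, "tz": 0, "wx": 0, "wy": 0, "wz": 0}
  ],
  "jaw": 1,
  "force": 80
}}

```text
time: 3.17
tool_pos: [501.7, -296.1, 133.9]
ee_rot: [2.043, 2.383, 0.001]
wrist_force: [0.1, 0.2, 2.4]
grip_width: 10.8
grip_force: 78.5
```

Emit:
{"api": "servo_tool", "payload": {
  "plan": [
    {"tx": 0, "ty": 0, "tz": -0.004, "wx": 0, "wy": 0, "wz": 0},
    {"tx": 0, "ty": 0, "tz": -0.014, "wx": 0, "wy": 0, "wz": 0},
    {"tx": 0, "ty": 0, "tz": -0.03, "wx": 0, "wy": 0, "wz": 0},
    {"tx": 0, "ty": 0, "tz": -0.046, "wx": 0, "wy": 0, "wz": 0},
    {"tx": 0, "ty": 0, "tz": -0.06, "wx": 0, "wy": 0, "wz": 0}
  ]
}}

```text
time: 3.58
tool_pos: [500.7, -295.4, 193.7]
ee_rot: [2.045, 2.385, 0.0]
wrist_force: [-0.2, 0.2, -2.9]
grip_width: 10.7
grip_force: 78.1
```

Emit:
{"api": "servo_tool", "payload": {
  "plan": [
    {"tx": 0, "ty": 0, "tz": -0.004, "wx": 0, "wy": 0, "wz": 0},
    {"tx": 0, "ty": 0, "tz": -0.006, "wx": 0, "wy": 0, "wz": 0},
    {"tx": 0, "ty": 0, "tz": -0.006, "wx": 0, "wy": 0, "wz": 0},
    {"tx": 0, "ty": 0, "tz": -0.006, "wx": 0, "wy": 0, "wz": 0}
  ]
}}

```text
time: 3.92
tool_pos: [500.3, -294.9, 197.5]
ee_rot: [-2.044, -2.383, 0.0]
wrist_force: [-0.6, 0.5, -3.8]
grip_width: 10.6
grip_force: 78.0
```

```bash
python3 look.py w3; python3 - <<'E'
from h import *
rows([500.7,-297,199],8.7,[((475,-2,199),9.9,14)])
im=cams.grab_frame('scene');b=cams.grab_frame('side');w=np.load('w3.npy')
c=np.hstack([cv2.resize(im[100:260,110:340],(400,278)),cv2.resize(b[100:320,200:320],(0,0),fx=1.26,fy=1.264)[:278]]);np.save('s3.npy',im);np.save('d3.npy',b)
cv2.imwrite('pics/c3.png',np.hstack([c,cv2.resize(w,(0,0),fx=.5,fy=.5)[:192] if 0 else cv2.resize(w,(int(512*.45),278))]))
E
```

```text
3.9167 [ 500.3 -294.9  197.5] yang 8.78 tilt [-0.002  0.001 -1.   ] [ 0.25  0.58  0.39  1.7  -0.27  0.91  0.9 ] [-0.6  0.5 -3.8]
call
{'tx': np.float64(0.021), 'ty': np.float64(0.001), 'tz': np.float64(0.0), 'wz': np.float64(-0.001)}
{'tx': np.float64(0.042), 'ty': np.float64(0.003), 'tz': np.float64(0.0), 'wz': np.float64(-0.003)}
{'tx': np.float64(0.063), 'ty': np.float64(0.004), 'tz': np.float64(0.0), 'wz': np.float64(-0.004)}
{'tx': np.float64(0.084), 'ty': np.float64(0.005), 'tz': np.float64(0.0), 'wz': np.float64(-0.006)}
{'tx': np.float64(0.106), 'ty': np.float64(0.007), 'tz': np.float64(0.0), 'wz': np.float64(-0.007)}
call
{'tx': np.float64(0.021), 'ty': np.float64(0.002), 'tz': np.float64(0.0), 'wz': np.float64(-0.001)}
{'tx': np.float64(0.042), 'ty': np.float64(0.003), 'tz': np.float64(0.0), 'wz': np.float64(-0.003)}
{'tx': np.float64(0.063), 'ty': np.float64(0.005), 'tz': np.float64(0.0), 'wz': np.float64(-0.004)}
{'tx': np.float64(0.084), 'ty': np.float64(0.006), 'tz': np.float64(0.0), 'wz': np.float64(-0.006)}
{'tx': np.float64(0.105), 'ty': np.float64(0.008), 'tz': np.float64(0.0), 'wz': np.float64(-0.007)}
call
{'tx': np.float64(0.021), 'ty': np.float64(0.002), 'tz': np.float64(0.0), 'wz': np.float64(-0.001)}
{'tx': np.float64(0.042), 'ty': np.float64(0.003), 'tz': np.float64(0.0), 'wz': np.float64(-0.003)}
{'tx': np.float64(0.063), 'ty': np.float64(0.005), 'tz': np.float64(0.0), 'wz': np.float64(-0.004)}
{'tx': np.float64(0.084), 'ty': np.float64(0.007), 'tz': np.float64(0.0), 'wz': np.float64(-0.006)}
```

View pics/c3.png

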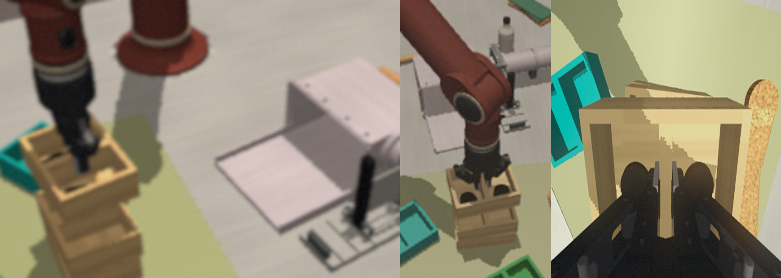

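The top tray is up and level with both lifts inside, and the other two trays have stayed put. Now I carry it to the apron.

```bash
python3 - <<'E'
from h import *
print(tri([(model('scene'),(320.7,182)),(model('side'),(269,160))]))
rows([500.3,-295,198],8.8,[((474.5,50,198),9.9,15)])
E
```

```text
(array([565.77144241, 145.07659013, 123.13703445]), [3.3, 3.3])
call
{'tx': np.float64(0.023), 'ty': np.float64(0.002), 'tz': np.float64(0.0), 'wz': np.float64(-0.001)}
{'tx': np.float64(0.046), 'ty': np.float64(0.004), 'tz': np.float64(0.0), 'wz': np.float64(-0.003)}
{'tx': np.float64(0.069), 'ty': np.float64(0.005), 'tz': np.float64(0.0), 'wz': np.float64(-0.004)}
{'tx': np.float64(0.092), 'ty': np.float64(0.007), 'tz': np.float64(0.0), 'wz': np.float64(-0.005)}
{'tx': np.float64(0.115), 'ty': np.float64(0.009), 'tz': np.float64(0.0), 'wz': np.float64(-0.006)}
call
{'tx': np.float64(0.023), 'ty': np.float64(0.002), 'tz': np.float64(0.0), 'wz': np.float64(-0.001)}
{'tx': np.float64(0.046), 'ty': np.float64(0.004), 'tz': np.float64(0.0), 'wz': np.float64(-0.003)}
{'tx': np.float64(0.069), 'ty': np.float64(0.006), 'tz': np.float64(0.0), 'wz': np.float64(-0.004)}
{'tx': np.float64(0.092), 'ty': np.float64(0.008), 'tz': np.float64(0.0), 'wz': np.float64(-0.005)}
{'tx': np.float64(0.115), 'ty': np.float64(0.01), 'tz': np.float64(0.0), 'wz': np.float64(-0.006)}
call
{'tx': np.float64(0.023), 'ty': np.float64(0.002), 'tz': np.float64(0.0), 'wz': np.float64(-0.001)}
{'tx': np.float64(0.046), 'ty': np.float64(0.004), 'tz': np.float64(0.0), 'wz': np.float64(-0.003)}
{'tx': np.float64(0.069), 'ty': np.float64(0.006), 'tz': np.float64(0.0), 'wz': np.float64(-0.004)}
{'tx': np.float64(0.092), 'ty': np.float64(0.008), 'tz': np.float64(0.0), 'wz': np.float64(-0.005)}
{'tx': np.float64(0.115), 'ty': np.float64(0.011), 'tz': np.float64(0.0), 'wz': np.float64(-0.006)}
```

Emit:
{"api": "servo_tool", "payload": {
  "plan": [
    {"tx": 0.006, "ty": 0, "tz": 0, "wx": 0, "wy": 0, "wz": 0},
    {"tx": 0.02, "ty": 0.001, "tz": 0, "wx": 0, "wy": 0, "wz": -0.001},
    {"tx": 0.041, "ty": 0.003, "tz": 0, "wx": 0, "wy": 0, "wz": -0.003},
    {"tx": 0.065, "ty": 0.005, "tz": 0, "wx": 0, "wy": 0, "wz": -0.005},
    {"tx": 0.09, "ty": 0.007, "tz": 0, "wx": 0, "wy": 0, "wz": -0.006}
  ]
}}

```text
time: 4.48
tool_pos: [493.6, -203.4, 198.1]
ee_rot: [-2.037, -2.39, -0.001]
wrist_force: [0.4, 0.2, -3.4]
grip_width: 10.9
grip_force: 78.1
```

Emit:
{"api": "servo_tool", "payload": {
  "plan": [
    {"tx": 0.026, "ty": 0.002, "tz": 0, "wx": 0, "wy": 0, "wz": -0.001},
    {"tx": 0.053, "ty": 0.004, "tz": 0, "wx": 0, "wy": 0, "wz": -0.003},
    {"tx": 0.08, "ty": 0.007, "tz": 0, "wx": 0, "wy": 0, "wz": -0.004},
    {"tx": 0.107, "ty": 0.009, "tz": 0, "wx": 0, "wy": 0, "wz": -0.005},
    {"tx": 0.134, "ty": 0.012, "tz": 0, "wx": 0, "wy": 0, "wz": -0.007}
  ]
}}

```text
time: 4.9
tool_pos: [483.6, -68.5, 198.3]
ee_rot: [-2.027, -2.398, -0.001]
wrist_force: [0.8, 0.4, -3.5]
grip_width: 10.2
grip_force: 78.1
```

Emit:
{"api": "servo_tool", "payload": {
  "plan": [
    {"tx": 0.026, "ty": 0.002, "tz": 0, "wx": 0, "wy": 0, "wz": -0.001},
    {"tx": 0.052, "ty": 0.004, "tz": 0, "wx": 0, "wy": 0, "wz": -0.003},
    {"tx": 0.077, "ty": 0.007, "tz": 0, "wx": 0, "wy": 0, "wz": -0.004},
    {"tx": 0.099, "ty": 0.009, "tz": 0, "wx": 0, "wy": 0, "wz": -0.005},
    {"tx": 0.115, "ty": 0.01, "tz": 0, "wx": 0, "wy": 0, "wz": -0.006}
  ]
}}

```text
time: 5.32
tool_pos: [474.3, 47.9, 198.2]
ee_rot: [-2.016, -2.407, -0.002]
wrist_force: [0.4, -0.3, -1.5]
grip_width: 11.0
grip_force: 78.1
```

Emit:
{"api": "servo_tool", "payload": {
  "plan": [
    {"tx": 0.005, "ty": 0, "tz": 0, "wx": 0, "wy": 0, "wz": 0},
    {"tx": 0.005, "ty": 0, "tz": 0.01, "wx": 0, "wy": 0, "wz": 0},
    {"tx": 0.005, "ty": 0, "tz": 0.03, "wx": 0, "wy": 0, "wz": 0},
    {"tx": 0.005, "ty": 0, "tz": 0.05, "wx": 0, "wy": 0, "wz": 0},
    {"tx": 0.005, "ty": 0, "tz": 0.06, "wx": 0, "wy": 0, "wz": 0}
  ]
}}

```text
time: 5.73
tool_pos: [473.1, 48.5, 136.7]
ee_rot: [-2.021, -2.402, 0.004]
wrist_force: [-0.7, 0.1, -3.3]
grip_width: 11.1
grip_force: 78.2
```

Emit:
{"api": "servo_tool", "payload": {
  "plan": [
    {"tx": 0, "ty": 0, "tz": 0, "wx": 0, "wy": 0, "wz": 0},
    {"tx": 0, "ty": 0, "tz": 0, "wx": 0, "wy": 0, "wz": 0},
    {"tx": 0, "ty": 0, "tz": 0, "wx": 0, "wy": 0, "wz": 0}
  ]
}}

```text
time: 5.98
tool_pos: [475.2, 48.4, 139.1]
ee_rot: [2.022, 2.403, 0.002]
wrist_force: [0.3, 0.1, -2.7]
grip_width: 11.0
grip_force: 78.3
```

```bash
python3 look.py w4
```

```text
5.9833 [475.2  48.4 139.1] yang 9.83 tilt [ 0.002 -0.    -1.   ] [-0.39  0.52  0.35  2.04 -0.3   0.62  0.33] [ 0.3  0.1 -2.7]
```

View pics/w4.png

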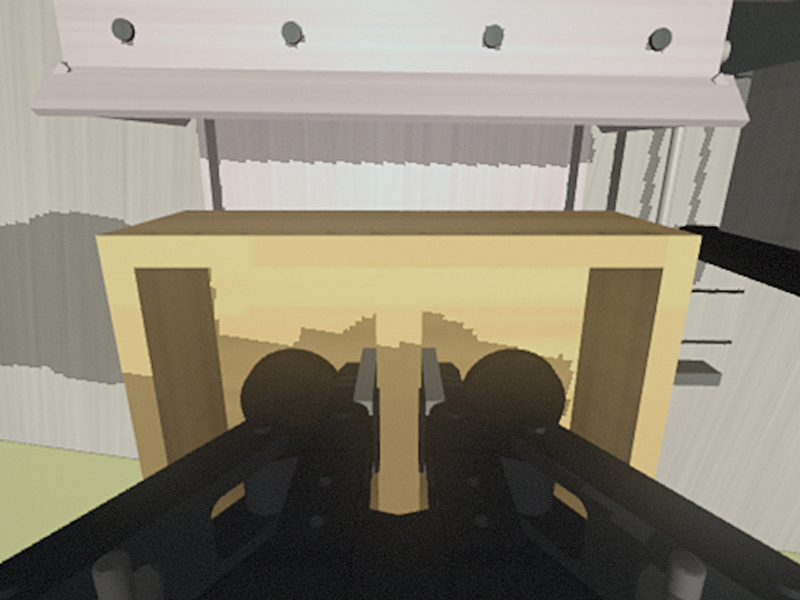

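The tray is held level over the apron with both lifts at (290,390) and (515,390). The fold edges show at (217,165) left and (570,165) right, with the hood lip at y of about 115.

```bash
python3 - <<'E'
from h import *
v=np.load('w4s.npy');M=model('wrist',{'tool_pos':v[:3],'ee_rot':v[3:]})
e=plane(M,np.array([(218,165),(568,165)])*.64,15);print(e.round(1))
lip=plane(M,np.array([(35,113),(747,123)])*.64,118);print('lip',lip.round(1),np.degrees(np.arctan2(*(lip[1]-lip[0])[[1,0]])))
r=plane(M,np.array([(98,236),(699,236)])*.64,155);print('rim',r.round(1))
t=np.radians(9.9);X=np.array([-np.sin(t),np.cos(t)]);Y=-np.array([np.cos(t),np.sin(t)])
A=np.array([473.5,55])
print('edges y',(e[:,:2]-A)@Y,'rim xy',(r[:,:2]-A)@X,(r[:,:2]-A)@Y, 'lip x',(lip[:,:2]-A)@X)
E
```

```text
[[368.9  97.5  15. ]
 [553.  129.3  15. ]]
lip [[350.6 113.3 118. ]
 [567.1 147.8 118. ]] 9.066104845687171
rim [[391.9  88.6 155. ]
 [539.7 114.1 155. ]]
edges y [ 95.73472966 -91.12001539] rim xy [47.09757351 46.84788593] [ 74.56444417 -75.40163926] lip x [78.5172354  75.32596441]
```

Emit:
{"api": "servo_tool", "payload": {
  "plan": [
    {"tx": 0.003, "ty": 0, "tz": 0.015, "wx": 0, "wy": 0, "wz": 0},
    {"tx": 0.003, "ty": 0, "tz": 0.035, "wx": 0, "wy": 0, "wz": 0},
    {"tx": 0.003, "ty": 0, "tz": 0.055, "wx": 0, "wy": 0, "wz": 0},
    {"tx": 0.003, "ty": 0, "tz": 0.073, "wx": 0, "wy": 0, "wz": 0},
    {"tx": 0.003, "ty": 0, "tz": 0.085, "wx": 0, "wy": 0, "wz": 0}
  ]
}}

```text
time: 6.45
tool_pos: [474.6, 51.8, 52.9]
ee_rot: [2.022, 2.404, 0.001]
wrist_force: [0.8, 0.3, -3.0]
grip_width: 10.8
grip_force: 78.3
```

Emit:
{"api": "servo_tool", "payload": {
  "plan": [
    {"tx": 0, "ty": 0, "tz": 0.001, "wx": 0, "wy": 0, "wz": 0},
    {"tx": 0, "ty": 0, "tz": 0.003, "wx": 0, "wy": 0, "wz": 0},
    {"tx": 0, "ty": 0, "tz": 0.005, "wx": 0, "wy": 0, "wz": 0},
    {"tx": 0, "ty": 0, "tz": 0.007, "wx": 0, "wy": 0, "wz": 0},
    {"tx": 0, "ty": 0, "tz": 0.007, "wx": 0, "wy": 0, "wz": 0}
  ]
}}

```text
time: 6.87
tool_pos: [474.6, 51.8, 46.9]
ee_rot: [2.022, 2.403, 0.002]
wrist_force: [-0.9, -0.9, -3.1]
grip_width: 10.4
grip_force: 78.4
```

Emit:
{"api": "servo_tool", "payload": {
  "plan": [
    {"tx": 0, "ty": 0, "tz": 0.001, "wx": 0, "wy": 0, "wz": 0},
    {"tx": 0, "ty": 0, "tz": 0.002, "wx": 0, "wy": 0, "wz": 0},
    {"tx": 0, "ty": 0, "tz": 0.003, "wx": 0, "wy": 0, "wz": 0},
    {"tx": 0, "ty": 0, "tz": 0.004, "wx": 0, "wy": 0, "wz": 0},
    {"tx": 0, "ty": 0, "tz": 0.004, "wx": 0, "wy": 0, "wz": 0}
  ]
}}

```text
time: 7.28
tool_pos: [474.1, 51.7, 42.2]
ee_rot: [-2.022, -2.404, 0.0]
wrist_force: [1.0, -0.3, -2.6]
grip_width: 10.5
grip_force: 78.4
```

Emit:
{"api": "servo_tool", "payload": {
  "plan": [
    {"tx": 0, "ty": 0, "tz": 0.001, "wx": 0, "wy": 0, "wz": 0},
    {"tx": 0, "ty": 0, "tz": 0.002, "wx": 0, "wy": 0, "wz": 0},
    {"tx": 0, "ty": 0, "tz": 0.002, "wx": 0, "wy": 0, "wz": 0},
    {"tx": 0, "ty": 0, "tz": 0.002, "wx": 0, "wy": 0, "wz": 0}
  ]
}}

```text
time: 7.62
tool_pos: [474.1, 51.7, 41.9]
ee_rot: [-2.022, -2.404, -0.002]
wrist_force: [-3.3, 0.6, 12.1]
grip_width: 10.7
grip_force: 80.7
```

Contact with the apron is felt, so I let go and then rise.

Emit:
{"api": "servo_tool", "payload": {
  "plan": [
    {"tx": 0, "ty": 0, "tz": -0.001, "wx": 0, "wy": 0, "wz": 0},
    {"tx": 0, "ty": 0, "tz": -0.001, "wx": 0, "wy": 0, "wz": 0},
    {"tx": 0, "ty": 0, "tz": -0.001, "wx": 0, "wy": 0, "wz": 0},
    {"tx": 0, "ty": 0, "tz": -0.001, "wx": 0, "wy": 0, "wz": 0},
    {"tx": 0, "ty": 0, "tz": -0.001, "wx": 0, "wy": 0, "wz": 0}
  ],
  "jaw": 0
}}

```text
time: 8.03
tool_pos: [474.2, 51.7, 41.2]
ee_rot: [2.022, 2.404, -0.0]
wrist_force: [-0.0, -0.4, 0.1]
grip_width: 42.8
grip_force: 0.0
```

Emit:
{"api": "servo_tool", "payload": {
  "plan": [
    {"tx": 0, "ty": 0, "tz": -0.01, "wx": 0, "wy": 0, "wz": 0},
    {"tx": 0, "ty": 0, "tz": -0.035, "wx": 0, "wy": 0, "wz": 0},
    {"tx": 0, "ty": 0, "tz": -0.07, "wx": 0, "wy": 0, "wz": 0},
    {"tx": 0, "ty": 0, "tz": -0.11, "wx": 0, "wy": 0, "wz": 0},
    {"tx": 0, "ty": 0, "tz": -0.15, "wx": 0, "wy": 0, "wz": 0}
  ]
}}

```text
time: 8.45
tool_pos: [473.3, 51.4, 193.2]
ee_rot: [-2.022, -2.403, 0.002]
wrist_force: [1.6, 0.6, 0.0]
grip_width: 43.2
grip_force: 0.0
```

Emit:
{"api": "servo_tool", "payload": {
  "plan": [
    {"tx": 0, "ty": 0, "tz": -0.02, "wx": 0, "wy": 0, "wz": 0},
    {"tx": 0, "ty": 0, "tz": -0.02, "wx": 0, "wy": 0, "wz": 0},
    {"tx": 0, "ty": 0, "tz": -0.02, "wx": 0, "wy": 0, "wz": 0}
  ]
}}

```text
time: 8.7
tool_pos: [474.6, 51.8, 212.9]
ee_rot: [2.021, 2.403, 0.004]
wrist_force: [-0.1, 0.3, -1.1]
grip_width: 42.6
grip_force: 0.0
```

```bash
python3 look.py w5
```

```text
8.7 [474.6  51.8 212.9] yang 9.87 tilt [ 0.003  0.001 -1.   ] [-0.46  0.41  0.42  1.96 -0.23  0.81  0.27] [-0.1  0.3 -1.1]
```

View pics/w5.png

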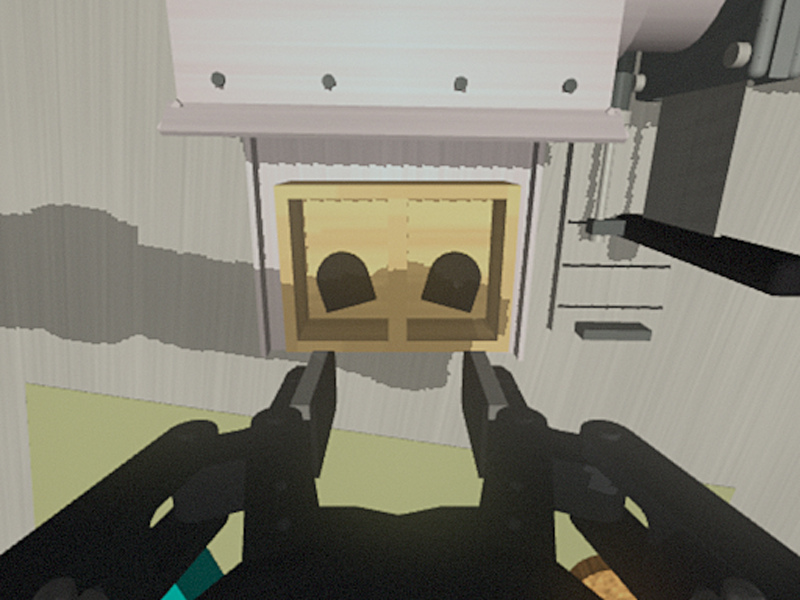

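The tray stands square on the apron with both lifts in it, at (345,280) and (455,280). It is centred between the folds at x=258 and x=530, and the fingers are clear of it. The gate is still shut: the bar's foot is at the first line, (620,225). Next I go above the bar and turn so the jaws close along the apron's x.

```bash
python3 - <<'E'
from h import *
rows([474.5,52,213],9.9,[((631,102.5,235),-80.1,15)])
E
```

```text
call
{'tx': np.float64(0.002), 'ty': np.float64(0.011), 'tz': np.float64(-0.001), 'wz': np.float64(0.105)}
{'tx': np.float64(0.003), 'ty': np.float64(0.022), 'tz': np.float64(-0.003), 'wz': np.float64(0.209)}
{'tx': np.float64(0.005), 'ty': np.float64(0.033), 'tz': np.float64(-0.004), 'wz': np.float64(0.314)}
{'tx': np.float64(0.006), 'ty': np.float64(0.043), 'tz': np.float64(-0.006), 'wz': np.float64(0.419)}
{'tx': np.float64(0.008), 'ty': np.float64(0.054), 'tz': np.float64(-0.007), 'wz': np.float64(0.524)}
call
{'tx': np.float64(0.007), 'ty': np.float64(0.009), 'tz': np.float64(-0.001), 'wz': np.float64(0.105)}
{'tx': np.float64(0.013), 'ty': np.float64(0.017), 'tz': np.float64(-0.003), 'wz': np.float64(0.209)}
{'tx': np.float64(0.02), 'ty': np.float64(0.026), 'tz': np.float64(-0.004), 'wz': np.float64(0.314)}
{'tx': np.float64(0.027), 'ty': np.float64(0.035), 'tz': np.float64(-0.006), 'wz': np.float64(0.419)}
{'tx': np.float64(0.034), 'ty': np.float64(0.043), 'tz': np.float64(-0.007), 'wz': np.float64(0.524)}
call
{'tx': np.float64(0.01), 'ty': np.float64(0.004), 'tz': np.float64(-0.001), 'wz': np.float64(0.105)}
{'tx': np.float64(0.02), 'ty': np.float64(0.008), 'tz': np.float64(-0.003), 'wz': np.float64(0.209)}
{'tx': np.float64(0.03), 'ty': np.float64(0.012), 'tz': np.float64(-0.004), 'wz': np.float64(0.314)}
{'tx': np.float64(0.041), 'ty': np.float64(0.016), 'tz': np.float64(-0.006), 'wz': np.float64(0.419)}
{'tx': np.float64(0.051), 'ty': np.float64(0.021), 'tz': np.float64(-0.007), 'wz': np.float64(0.524)}
```

Emit:
{"api": "servo_tool", "payload": {
  "plan": [
    {"tx": 0.002, "ty": 0.011, "tz": -0.001, "wx": 0, "wy": 0, "wz": 0.105},
    {"tx": 0.003, "ty": 0.022, "tz": -0.003, "wx": 0, "wy": 0, "wz": 0.21},
    {"tx": 0.005, "ty": 0.033, "tz": -0.004, "wx": 0, "wy": 0, "wz": 0.314},
    {"tx": 0.006, "ty": 0.043, "tz": -0.006, "wx": 0, "wy": 0, "wz": 0.419},
    {"tx": 0.008, "ty": 0.054, "tz": -0.007, "wx": 0, "wy": 0, "wz": 0.524}
  ],
  "jaw": -0.2
}}

```text
time: 9.17
tool_pos: [525.1, 68.7, 216.5]
ee_rot: [-2.58, -1.79, 0.007]
wrist_force: [-0.8, -0.0, -0.2]
grip_width: 51.3
grip_force: 0.0
```

Emit:
{"api": "servo_tool", "payload": {
  "plan": [
    {"tx": 0.007, "ty": 0.009, "tz": -0.001, "wx": 0, "wy": 0, "wz": 0.105},
    {"tx": 0.013, "ty": 0.017, "tz": -0.003, "wx": 0, "wy": 0, "wz": 0.21},
    {"tx": 0.02, "ty": 0.026, "tz": -0.004, "wx": 0, "wy": 0, "wz": 0.314},
    {"tx": 0.027, "ty": 0.035, "tz": -0.006, "wx": 0, "wy": 0, "wz": 0.419},
    {"tx": 0.034, "ty": 0.043, "tz": -0.007, "wx": 0, "wy": 0, "wz": 0.524}
  ]
}}

```text
time: 9.58
tool_pos: [577.5, 86.0, 223.2]
ee_rot: [-2.957, -1.061, 0.007]
wrist_force: [-0.4, -0.4, -1.0]
grip_width: 50.9
grip_force: 0.0
```

Emit:
{"api": "servo_tool", "payload": {
  "plan": [
    {"tx": 0.01, "ty": 0.004, "tz": -0.001, "wx": 0, "wy": 0, "wz": 0.105},
    {"tx": 0.02, "ty": 0.008, "tz": -0.003, "wx": 0, "wy": 0, "wz": 0.21},
    {"tx": 0.03, "ty": 0.012, "tz": -0.004, "wx": 0, "wy": 0, "wz": 0.314},
    {"tx": 0.041, "ty": 0.016, "tz": -0.006, "wx": 0, "wy": 0, "wz": 0.419},
    {"tx": 0.051, "ty": 0.021, "tz": -0.007, "wx": 0, "wy": 0, "wz": 0.524}
  ]
}}

```text
time: 10.0
tool_pos: [630.1, 103.0, 229.9]
ee_rot: [3.131, 0.26, -0.007]
wrist_force: [-0.1, -0.7, 0.3]
grip_width: 51.3
grip_force: 0.0
```

Emit:
{"api": "servo_tool", "payload": {
  "plan": [
    {"tx": 0, "ty": 0, "tz": 0, "wx": 0, "wy": 0, "wz": 0},
    {"tx": 0, "ty": 0, "tz": 0, "wx": 0, "wy": 0, "wz": 0},
    {"tx": 0, "ty": 0, "tz": 0, "wx": 0, "wy": 0, "wz": 0}
  ]
}}

```text
time: 10.25
tool_pos: [629.5, 102.0, 230.9]
ee_rot: [3.13, 0.27, -0.005]
wrist_force: [-0.5, -0.3, 0.2]
grip_width: 51.0
grip_force: 0.0
```

```bash
python3 look.py w6
```

```text
10.25 [629.5 102.  230.9] yang -80.14 tilt [-0.003 -0.001 -1.   ] [-0.64  0.73  0.83  1.49 -0.57  1.17 -1.11] [-0.5 -0.3  0.2]
```

View pics/w6.png

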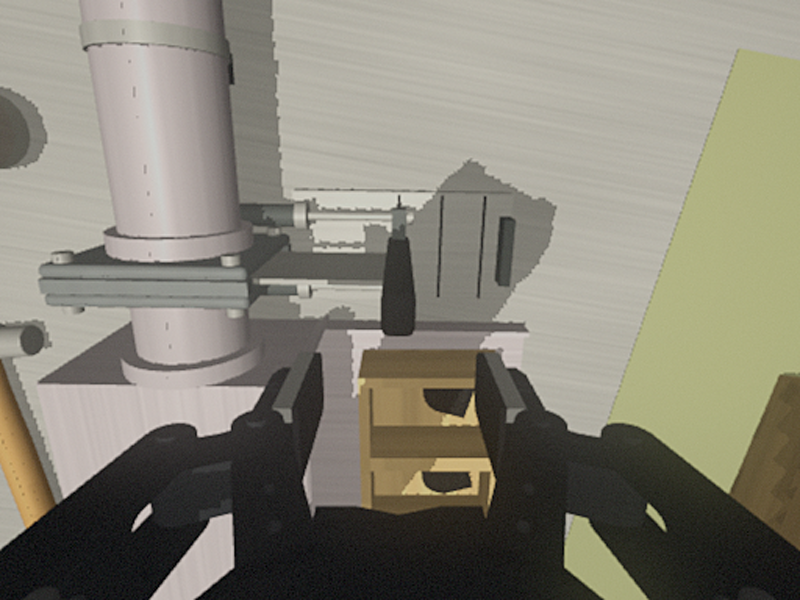

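The bar's top is at (398,322), between and ahead of the fingers. The scribed lines are at x of about 399 (shut), 441 (half) and 484 (full). The tray with its two lifts is at (430,430).

```bash
python3 - <<'E'
from h import *
v=np.load('w6s.npy');M=model('wrist',{'tool_pos':v[:3],'ee_rot':v[3:]})
p=plane(M,np.array([(398,323)])*.64,165)[0];print(p)
m=R.from_rotvec(v[3:]).as_matrix();print(((p-v[:3])@m).round(1))
print('shut/half/full lines', [(plane(M,np.array([(x,240)])*.64,10)[0]).round(1) for x in(399,441,484)], proj(M,[[631,102.5,165]])/.64)
E
```

```text
[626.49182207 102.71203188 165.        ]
[-2.6 -1.3 65.9]
shut/half/full lines [array([634.4, 103.5,  10. ]), array([640. ,  71.5,  10. ]), array([645.7,  38.7,  10. ])] [[400.16489568 313.90236261]]
```

Emit:
{"api": "servo_tool", "payload": {
  "plan": [
    {"tx": -0.001, "ty": -0.001, "tz": 0.025, "wx": 0, "wy": 0, "wz": 0},
    {"tx": -0.001, "ty": -0.001, "tz": 0.05, "wx": 0, "wy": 0, "wz": 0},
    {"tx": -0.001, "ty": -0.001, "tz": 0.07, "wx": 0, "wy": 0, "wz": 0},
    {"tx": -0.001, "ty": -0.001, "tz": 0.083, "wx": 0, "wy": 0, "wz": 0},
    {"tx": -0.001, "ty": -0.001, "tz": 0.089, "wx": 0, "wy": 0, "wz": 0}
  ]
}}

```text
time: 10.72
tool_pos: [627.9, 103.3, 141.2]
ee_rot: [-3.13, -0.268, 0.006]
wrist_force: [-0.4, -0.0, -1.1]
grip_width: 51.0
grip_force: 0.0
```

Emit:
{"api": "servo_tool", "payload": {
  "plan": [
    {"tx": 0, "ty": 0, "tz": 0, "wx": 0, "wy": 0, "wz": 0},
    {"tx": 0, "ty": 0, "tz": 0, "wx": 0, "wy": 0, "wz": 0},
    {"tx": 0, "ty": 0, "tz": 0, "wx": 0, "wy": 0, "wz": 0},
    {"tx": 0, "ty": 0, "tz": 0, "wx": 0, "wy": 0, "wz": 0},
    {"tx": 0, "ty": 0, "tz": 0, "wx": 0, "wy": 0, "wz": 0}
  ],
  "jaw": 1,
  "force": 60
}}

```text
time: 11.13
tool_pos: [630.5, 102.6, 144.9]
ee_rot: [3.13, 0.265, 0.005]
wrist_force: [-0.2, -1.0, 4.0]
grip_width: 15.3
grip_force: 59.6
```

Emit:
{"api": "servo_tool", "payload": {
  "plan": [
    {"tx": 0, "ty": 0.004, "tz": 0, "wx": 0, "wy": 0, "wz": 0},
    {"tx": 0, "ty": 0.009, "tz": 0, "wx": 0, "wy": 0, "wz": 0},
    {"tx": 0, "ty": 0.015, "tz": 0, "wx": 0, "wy": 0, "wz": 0},
    {"tx": 0, "ty": 0.02, "tz": 0, "wx": 0, "wy": 0, "wz": 0},
    {"tx": 0, "ty": 0.024, "tz": 0, "wx": 0, "wy": 0, "wz": 0}
  ]
}}

```text
time: 11.55
tool_pos: [633.4, 84.1, 144.9]
ee_rot: [-3.122, -0.271, -0.0]
wrist_force: [-5.2, 8.8, 8.3]
grip_width: 15.3
grip_force: 62.0
```

Emit:
{"api": "servo_tool", "payload": {
  "plan": [
    {"tx": 0, "ty": 0.003, "tz": 0, "wx": 0, "wy": 0, "wz": 0},
    {"tx": 0, "ty": 0.006, "tz": 0, "wx": 0, "wy": 0, "wz": 0},
    {"tx": 0, "ty": 0.008, "tz": 0, "wx": 0, "wy": 0, "wz": 0},
    {"tx": 0, "ty": 0.008, "tz": 0, "wx": 0, "wy": 0, "wz": 0},
    {"tx": 0, "ty": 0.008, "tz": 0, "wx": 0, "wy": 0, "wz": 0}
  ]
}}

```text
time: 11.97
tool_pos: [634.6, 76.7, 144.9]
ee_rot: [-3.121, -0.271, 0.0]
wrist_force: [-4.9, 8.8, 9.5]
grip_width: 15.6
grip_force: 62.3
```

```bash
python3 look.py w7; python3 - <<'E'
from h import *
s=cams.grab_frame('scene');d=cams.grab_frame('side');np.save('s7.npy',s)
cv2.imwrite('pics/c7.png',np.hstack([cv2.resize(np.load('w7.npy'),(440,330)),cv2.resize(s[120:260,220:360],(330,330),interpolation=2)]))
E
```

```text
11.9667 [634.6  76.7 144.9] yang -80.07 tilt [-0.001  0.008 -1.   ] [-0.56  0.82  0.76  1.59 -0.65  1.01 -1.  ] [-4.9  8.8  9.5]
```

View pics/c7.png

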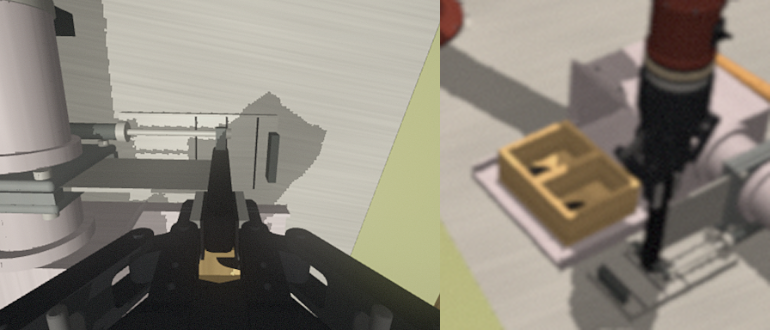

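The scribed-line view shows the bar's foot at x of about 221, between shut (196) and full (256), so about 26 mm open. That matches the tool's 26.2 mm of travel. The tray is undisturbed, so I pull 6 mm more.

Emit:
{"api": "servo_tool", "payload": {
  "plan": [
    {"tx": 0, "ty": 0.002, "tz": 0, "wx": 0, "wy": 0, "wz": 0},
    {"tx": 0, "ty": 0.004, "tz": 0, "wx": 0, "wy": 0, "wz": 0},
    {"tx": 0, "ty": 0.006, "tz": 0, "wx": 0, "wy": 0, "wz": 0},
    {"tx": 0, "ty": 0.006, "tz": 0, "wx": 0, "wy": 0, "wz": 0},
    {"tx": 0, "ty": 0.006, "tz": 0, "wx": 0, "wy": 0, "wz": 0}
  ]
}}

```text
time: 12.53
tool_pos: [635.4, 71.6, 144.9]
ee_rot: [-3.12, -0.272, 0.001]
wrist_force: [-5.3, 8.9, 9.9]
grip_width: 15.3
grip_force: 62.9
```

Emit:
{"api": "servo_tool", "payload": {
  "plan": [
    {"tx": 0, "ty": 0, "tz": 0, "wx": 0, "wy": 0, "wz": 0},
    {"tx": 0, "ty": 0, "tz": 0, "wx": 0, "wy": 0, "wz": 0},
    {"tx": 0, "ty": 0, "tz": 0, "wx": 0, "wy": 0, "wz": 0},
    {"tx": 0, "ty": 0, "tz": 0, "wx": 0, "wy": 0, "wz": 0},
    {"tx": 0, "ty": 0, "tz": 0, "wx": 0, "wy": 0, "wz": 0}
  ]
}}

```text
time: 12.95
tool_pos: [635.4, 71.6, 144.9]
ee_rot: [-3.12, -0.272, 0.001]
wrist_force: [-5.5, 9.4, 10.2]
grip_width: 15.5
grip_force: 62.9
```

```bash
python3 look.py w8; python3 - <<'E'
import cv2,numpy as np
w=np.load('w8.npy');cv2.imwrite('pics/c8.png',cv2.resize(w[110:260,180:340],None,fx=4,fy=4,interpolation=cv2.INTER_CUBIC))
E
```

```text
12.95 [635.4  71.6 144.9] yang -80.04 tilt [-0.001  0.009 -1.   ] [-0.55  0.82  0.76  1.59 -0.65  1.01 -0.99] [-5.5  9.4 10.2]
```

View pics/c8.png

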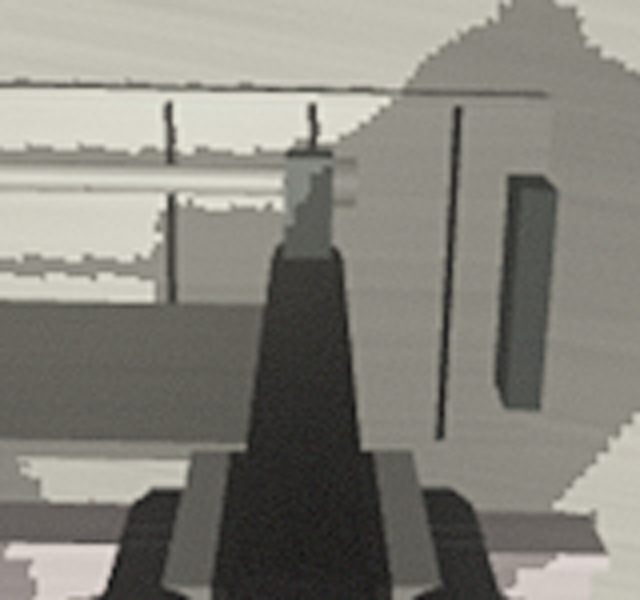

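The bar's foot, at (309,160) in the crop, sits on the middle scribed line at (312,120). The shut line is at 169 and the full line at 457, so the gate is at half. The measured travel of about 31 mm agrees, and the arm is still, so I hand in.

```bash
python3 -c "
from workcell import robot
print(robot.close_job())"
```

```text
the job is handed in; nothing more can be done
None
```

I handed the job in at about 13 s with the loaded tray set flat and square on the apron, both lifts in it, and the gripper still holding the gate at half travel (about 31 of 64 mm); no verdict was shown.

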